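# Lock the stop screw of a compact-mirror closing jig

### The arm

A 6-joint arm with a two-finger parallel gripper is mounted at the origin on the work surface. World frame = base frame: x ahead of the robot, y to its left, z up, the work surface at z = 0. Lengths are in m, angles in rad, forces in N, time in s.
With the tool pointing down it reaches from about 0.35 to 0.975 m from the base axis. Payload 4.9 kg.
Tool frame: the origin (TCP) lies at the very end of the fingers, on their centre line; the grasp point (between the pads) lies 19 mm behind it; z points along the fingers, y is the line along which they close (so a half turn about z gives the same grasp; the last joint's range is limited). The gripper opens to 85 mm and grips with 20 to 120 N. Pads are 22 mm wide; open, the fingers measure 114 mm over their backs; the gripper's body (76 mm by 85 mm) begins 54 mm behind the grasp point. The pads swing forward as they close: fully open they stand 13 mm farther back than shut.
Start: joints at [1.005, 0.053, 1.613, -0, 1.476, -0.119], TCP at [0.27, 0.564, 0.231] pointing down, gripper open.
Joint ranges: [-3.01, 3.01], [-1.01, 2.22], [0.06, 2.58], [-1.02, 4.17], [0.09, 2.62], [-3.14, 3.14]. Speed limits (rad/s): [2.57, 2.57, 3.14, 3.14, 3.14, 3.14].

### API

Orientations are given as a rotation vector (axis times angle).
In Python, from station import get_obs, get_image, finish_job gives the robot as it stands. The module is installed in compiled form; this text tells all that it offers.
- The arm moves only by the tool carry_out, never from a script. Its argument "rows" is a list of rows, each a list of 7 numbers: the turn, a rotation vector about the tool's x, y, z as a fraction of full scale, then the shift along the tool's x, y, z as a fraction of full scale, then the closure, from -1 (fully open) to 1 (shut). A call has 1 to 5 rows; each row is the pose to reach, as a shift and turn from the pose commanded when the call began, along the tool's axes at that moment, turning the shorter way round; what a row does not reach only later rows make up. Full scale, the value 1, is 300 mm for a shift and pi rad for a turn. A row lasts 1/10 s, in which the tool goes at most 50 mm and 8.59 degrees, less where a joint would pass 70% of its speed; a pose out of reach is approached as far as the arm can. A call with a number of a shift or a turn outside -1 to 1 is refused whole. A call with a gripper value outside its range is refused whole. The fingers move at their own pace and stop on an object; "force" is the grip in N (left out, the last holds). Time passes only in rows, so rows that repeat a pose let the fingers close. It gives the time, the measured TCP pose, the force, the opening and the grip force at its end, in the units of the state.
- get_obs(): the state, without advancing time (a new reading comes with each control period).
- get_image(name): name is "scene" or "top" or "wrist"; returns a dict with "img" (400x640x3 uint8, blue, green, red), "mtx" (3x3 intrinsics, pixels), "R" (3x3) and "t" (3): a world point X has camera coordinates R X + t. Camera axes: x right, y down, z forward; pixel columns grow to the right and rows downward; lengths in m; the calibration is good to about 2 mm. A picture is of the moment at which its call begins. There is no depth.
- finish_job(): hands the job in; it is judged then, once.
The state is a dict: "t": time; "q": joint angles; "dq": joint speeds; "effort": joint torques, N m; "tool_pos": TCP position; "tool_rot": TCP orientation; "contact_force": force on the tool from outside, world axes, zero at the start; "wrist_torque": the same for the moment, N m; "opening": finger opening in m; "grip_force": force on a finger pad.
Only numpy, scipy, OpenCV 4.12 (cv2) and the standard library are available. Lean on these libraries where they do the work, as an engineer would, in place of code of your own. Each camera call takes 0.05 s, during which the arm holds its last target. There are 200 camera calls.

### The job

Lock the stop screw on the aluminium jig: lay the wider fork spanner flat on the jig so that the whole oblong lower nut sits between its prongs, with its handle beside the upright stop pin, and let go of it. Then, with the spanner holding the lower nut still against the pin, turn the finned jam nut on top clockwise (seen from above) until its fin lies in line with the lower nut. Leave the spanner in place.

Things in the scene. Friction and masses are not known exactly. Their poses are not given: they have to be found in the camera images.
- fork_grip (a point): Wider fork spanner (the other's gap, 16 mm, is too small), 0.35 kg: point to grip, at handle centre and balance, 14 mm above its flat underside; x to the prongs, z up. Black handle 22 wide, 28 high, from x -102 to 30 mm; steel bridge 64 wide, 14 high, to x 52; two round prongs 14 thick, gap 36, to x 120. Seated: 88 mm behind the screw axis (nut_top x -88), 2.5 mm below nut_top.
- nut_top (a point): Dark steel oblong lower nut, 64 (x) by 30 (y) by 16 mm high, round the jig's upright stop screw: centre of its top face, on the screw axis; x along the nut, away from the pin; z up. It stands on the jig's aluminium plate, 120 mm wide, from x -205 to 140 mm; plate top 16.5 mm below this point, 12 mm above the table. A compact mirror lies in a nest towards +x.
- pin_top (a point): Centre of the top of the fixed steel stop pin on the jig, 12 mm thick, 34 mm high above the plate. At the start it is at x -160, y +20 mm in nut_top's frame. The spanner's handle points from the nut to -x and passes the pin on its -y side, 3 mm clear when centred; turning the jam nut clockwise swings it against the pin.
- jam_nut (a joint): Steel jam nut on the lower nut: hub 26 mm across, 9 high; upright fin 34 long, 10 thick, 9.5 to 41.5 mm above nut_top, centred on the screw, whose tip shows 6 mm higher. Value: turn relative to the lower nut, rad, clockwise from above. 0: fin along nut x; starts at -1.1 to -0.8 (counter-clockwise of it). Stiff (0.2 N m), stays put, drags the lower nut unless held. Stop at +0.5.
- lower_nut (a joint): Turn of the lower nut on the jig, rad, clockwise from above positive; 0 at the start. It turns easily (0.03 N m). Held by the spanner it still has about 0.1 rad of play before the handle rests on the pin.
Things that resemble listed ones, but are neither listed nor needed, are in the scene too. What is shaped like the part that bears fork_grip but blue or yellow is not meant.

How it is judged:
On the way, in this order (a step that is already met when the one before it is completed fails the run):
1. the wider fork spanner lies flat on the jig around the lower nut, handle beside the pin, let go (x of fork_grip in the frame of nut_top between -0.108 and -0.07 m and y of fork_grip in the frame of nut_top between -0.025 and 0.025 m and angle between the x axis of fork_grip and the x axis of nut_top, either way round below 0.2 rad and z of fork_grip in the frame of nut_top below 0.003 m and angle between fork_grip's own z axis and vertical below 0.1 rad and contact force between fork and the fingers below 0.1 N), for 0.2 s.
2. the jam nut is turned in line with the lower nut while the spanner stays round it (x of fork_grip in the frame of nut_top between -0.108 and -0.07 m and y of fork_grip in the frame of nut_top between -0.025 and 0.025 m and angle between the x axis of fork_grip and the x axis of nut_top, either way round below 0.2 rad and z of fork_grip in the frame of nut_top below 0.003 m and angle between fork_grip's own z axis and vertical below 0.1 rad and value of joint jam_nut between -0.3 and 0.3 rad), for 0.2 s.
At the end, for the whole second after the job is handed in: Fin in line with the lower nut within 0.3 rad; wider spanner flat round the lower nut (grip point 70-108 mm behind the screw, within 25 mm of the nut's centre line, at most 3 mm above nut_top, in line within 0.2 rad, tilt under 0.1 rad) (all of step 2); the robot touches nothing.
It fails at once if the lower nut turns more than 20 degrees (0.35 rad) either way instead of being held still (value of joint lower_nut above 0.35 rad or value of joint lower_nut below -0.35 rad).
It also fails if it takes over 56 s, if anything falls off the work surface, if the arm or the gripper's body presses on something with over 40 N, if the wrist force passes 120 N, or if a joint passes its speed limit or range.

## Working session

There is one attempt and no reset: what is moved stays moved. The work goes in short steps, Python scripts to look and compute and a tool call to move; the robot and the scene stay as the last step left them, time stands still between calls to the robot, and variables do not carry over. Pictures are saved under pics/ and viewed, at most 12 in all, crops included, and the job is handed in when it is done.

Besides the shell and the picture viewer there is one more tool, called as name([rows], argument=value, ...), one row to a line, values as JSON. carry_out: Moves the arm, as the interface text tells. Shift numbers are shares of 300 mm and turn numbers shares of pi rad, none past 1 either way. Its arguments: {"type":"object","properties":{"rows":{"type":"array"},"force":{"type":"number"}},"required":["rows"]}

```bash
mkdir -p pics && cat > h.py <<'E'
import numpy as np, cv2
from scipy.spatial.transform import Rotation as Rn
from station import get_obs, get_image, finish_job
def snap(n,f,crop=None,s=1):
    d=get_image(n); np.savez('pics/'+f+'.npz',**{k:np.array(v) for k,v in d.items()})
    im=d['img']
    if crop: im=im[crop[1]:crop[3],crop[0]:crop[2]]
    if s!=1: im=cv2.resize(im,None,fx=s,fy=s,interpolation=cv2.INTER_CUBIC)
    cv2.imwrite('pics/'+f+'.png',im); return d
def onplane(f,uv,z):
    d=np.load('pics/'+f+'.npz'); R,t,K=d['R'],np.ravel(d['t']),d['mtx']
    c=-R.T@t; r=R.T@np.linalg.inv(K)@np.array([uv[0],uv[1],1.]); return c+r*(z-c[2])/r[2]
def rel(p,R=None):
    o=get_obs(); T=Rn.from_rotvec(o['tool_rot']).as_matrix()
    s=T.T@(np.array(p)-o['tool_pos'])/.3
    w=None if R is None else Rn.from_matrix(T.T@R).as_rotvec()/np.pi
    return s,w
def down(yaw): # tool pointing down, closing line (tool y) at world yaw
    y=np.array([np.cos(yaw),np.sin(yaw),0]); z=np.array([0,0,-1.]); return np.c_[np.cross(y,z),y,z]
E
python3 - <<'E'
from h import *
snap('top','top0'); snap('scene','scene0')
o=get_obs(); print(o['t'],o['tool_pos'],o['tool_rot'],o['opening'])
E
```

```text
0.1 [0.26977759 0.56317093 0.23018273] [-6.95913673e-01 -3.06291707e+00  2.71479126e-03] 0.08554327358146488
```

View pics/top0.png

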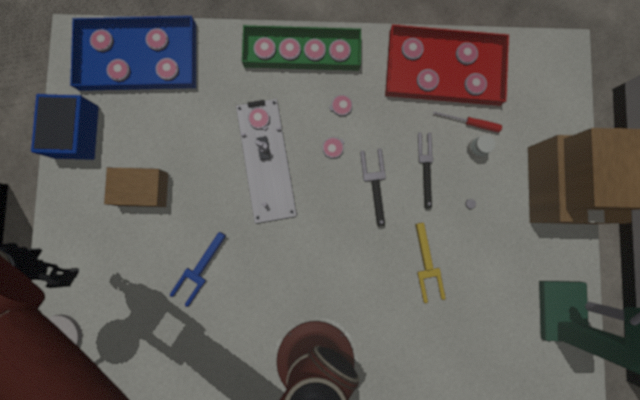

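View pics/scene0.png

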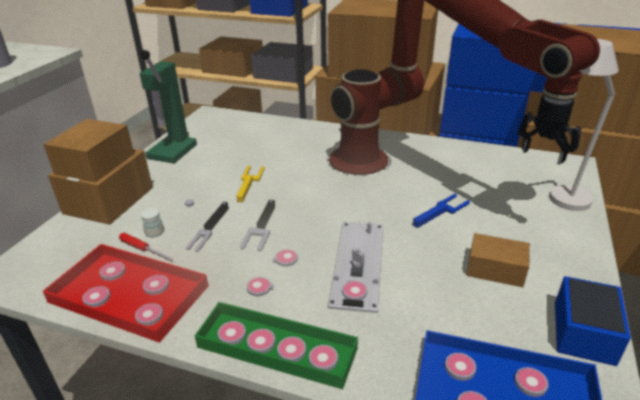

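The top view shows the jig from (257,110) to (272,215), with its nut near (263,150) and its pin near (267,206). The wider black spanner has its handle at about (378,200) and its prongs at (365–382,152). The narrow spanner is at (426,170). I'll enlarge this area.

```bash
python3 - <<'E'
from h import *
d=np.load('pics/top0.npz'); im=d['img'][90:240,225:425]
cv2.imwrite('pics/top0c.png',cv2.resize(im,None,fx=4,fy=4,interpolation=cv2.INTER_CUBIC))
print(d['mtx'],-d['R'].T@d['t'],d['R'])
E
```

```text
[[386.34231978   0.         320.09110125]
 [  0.         386.34231978 198.90217817]
 [  0.           0.           1.        ]] [0.34090602 0.00675817 1.09440685] [[ 0.02248385 -0.99966027  0.01318436]
 [-0.99535154 -0.02361834 -0.09336743]
 [ 0.09364711 -0.01102382 -0.99554442]]
```

View pics/top0c.png

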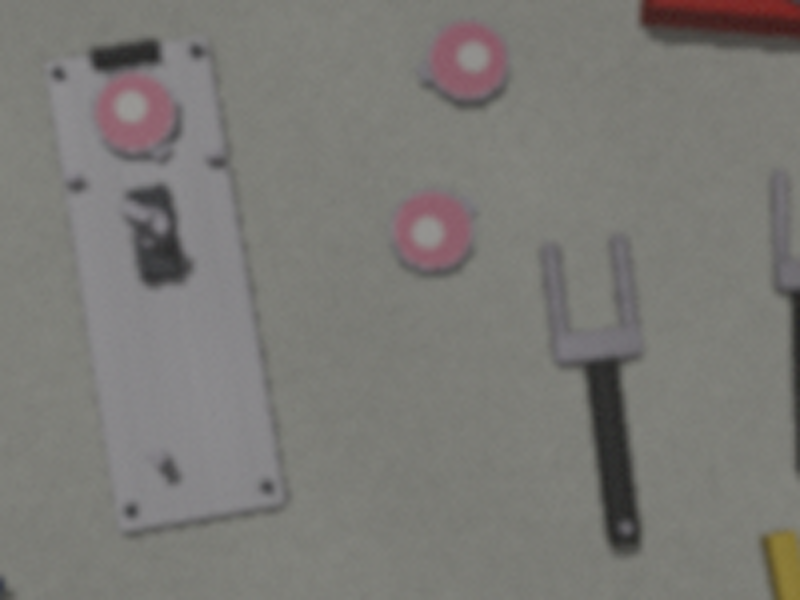

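```bash
python3 - <<'E'
from h import *
P=lambda c,z: onplane('top0',(225+c[0]/4,90+c[1]/4),z)
def show(n,v): print(n,np.round(v,4))
A=[P(c,.012) for c in [(50,62),(210,42),(286,500),(125,533)]]
show('plate',A)
for i in range(4): print(np.linalg.norm(A[i]-A[i-3]))
ax=(A[0]+A[1]-A[2]-A[3])/2; ax/=np.linalg.norm(ax); yaw=np.arctan2(ax[1],ax[0]); print('jig yaw',yaw)
m=(sum(A))/4; show('nut from plate',m+ax*.0325)
show('nut corners',[P(c,.028) for c in [(128,190),(167,187),(187,278),(148,285)]]); show('nut mid',P((157,235),.028))
show('pin',P((157,456),.046)); show('pin exp',m+ax*(-.1275)+.02*np.array([-ax[1],ax[0],0]))
t=(P((552,240),.007)+P((619,233),.007))/2; e=P((625,545),.02)
show('tips',t); show('end',e); print(np.linalg.norm((t-e)[:2]),'exp .222')
u=(t-e)[:2]/np.linalg.norm((t-e)[:2]); show('grip',[t[:2]-.12*u,e[:2]+.102*u]); print('yaw',np.arctan2(u[1],u[0]))
E
```

```text
plate [[0.7064 0.2379 0.012 ]
 [0.7243 0.1238 0.012 ]
 [0.3959 0.0598 0.012 ]
 [0.3702 0.1714 0.012 ]]
0.11555298997051358
0.3345511356580423
0.11450829825387186
0.34265088644445657
jig yaw 0.19381593439213418
nut from plate [0.5811 0.1545 0.012 ]
nut corners [[0.6102 0.176  0.028 ]
 [0.613  0.1487 0.028 ]
 [0.5486 0.1325 0.028 ]
 [0.543  0.1595 0.028 ]]
nut mid [0.5786 0.1545 0.028 ]
pin [0.422  0.1465 0.046 ]
pin exp [0.4202 0.1433 0.012 ]
tips [ 0.59   -0.1491  0.007 ]
end [ 0.3696 -0.1769  0.02  ]
0.2220865909952073 exp .222
grip [[ 0.4709 -0.1641]
 [ 0.4708 -0.1641]]
yaw 0.1256143082362429
```

```bash
python3 - <<'E'
from h import *
for s in (1,-1):
    print(rel([.471,-.164,.16],down(.1256+s*np.pi/2)))
E
```

```text
(array([-1.65232291, -1.89567111,  0.23704297]), array([-0.00054434, -0.00023187, -0.18220901]))
(array([-1.65232291, -1.89567111,  0.23704297]), array([-3.06262836e-04,  7.18997263e-04,  8.17790648e-01]))
```

carry_out([
  [0,0,-0.04,-0.55,-0.63,0,-1],
  [0,0,-0.08,-0.55,-0.63,0,-1],
  [0,0,-0.12,-0.55,-0.63,0,-1],
  [0,0,-0.16,-0.55,-0.63,0,-1],
  [0,0,-0.182,-0.55,-0.63,0,-1],
])

```text
t: 0.6
tool_pos: [0.3367, 0.3208, 0.2307]
tool_rot: [0.203, -3.135, 0.001]
contact_force: [0.9, -0.0, 0.5]
opening: 0.0855
grip_force: 0.0
```

```bash
python3 - <<'E'
from h import *
o=get_obs();print(o['tool_pos'],o['q'],o['t'])
print(rel([.471,-.164,.16],down(.1256+np.pi/2)))
E
```

```text
[0.33671873 0.32083249 0.23070781] [ 6.01147333e-01 -3.45523332e-01  1.97116796e+00 -2.07677861e-04
  1.51656508e+00 -1.09926402e+00] 0.6
(array([-0.23505244, -1.66029877,  0.23635778]), array([-0.00014832, -0.0001447 ,  0.00128163]))
```

carry_out([
  [0,0,0,-0.12,-0.83,0.1,-1],
  [0,0,0,-0.12,-0.83,0.1,-1],
  [0,0,0,-0.12,-0.83,0.1,-1],
  [0,0,0,-0.12,-0.83,0.1,-1],
  [0,0,0,-0.12,-0.83,0.1,-1],
])

```text
t: 1.1
tool_pos: [0.4026, 0.0815, 0.2012]
tool_rot: [-0.196, 3.135, 0.0]
contact_force: [1.0, 0.6, -0.3]
opening: 0.0854
grip_force: 0.0
```

carry_out([
  [0,0,0,-0.12,-0.83,0.13,-1],
  [0,0,0,-0.12,-0.83,0.13,-1],
  [0,0,0,-0.12,-0.83,0.13,-1],
  [0,0,0,-0.12,-0.83,0.13,-1],
  [0,0,0,-0.12,-0.83,0.13,-1],
])

```text
t: 1.6
tool_pos: [0.4682, -0.1569, 0.1628]
tool_rot: [-0.195, 3.136, 0.0]
contact_force: [1.2, -0.0, 0.3]
opening: 0.0853
grip_force: 0.0
```

carry_out([
  [0,0,0,0,0,0,-1],
  [0,0,0,0,0,0,-1],
])

```text
t: 1.8
tool_pos: [0.4678, -0.1554, 0.1624]
tool_rot: [0.192, -3.134, -0.002]
contact_force: [0.7, 1.2, 0.5]
opening: 0.0853
grip_force: 0.0
```

```bash
python3 - <<'E'
from h import *
o=get_obs();print(o['tool_pos'],o['q'],o['t'])
print(rel([.471,-.164,.16],down(.1256+np.pi/2)))
snap('wrist','w1')
E
```

```text
[ 0.46780722 -0.15544049  0.16244756] [-4.72077222e-01 -2.16631989e-01  1.98315710e+00  3.28507223e-04
  1.37745055e+00 -2.16560595e+00] 1.8
(array([-0.00708601, -0.02963256,  0.00809838]), array([ 0.00051084, -0.00057004, -0.000933  ]))
```

View pics/w1.png

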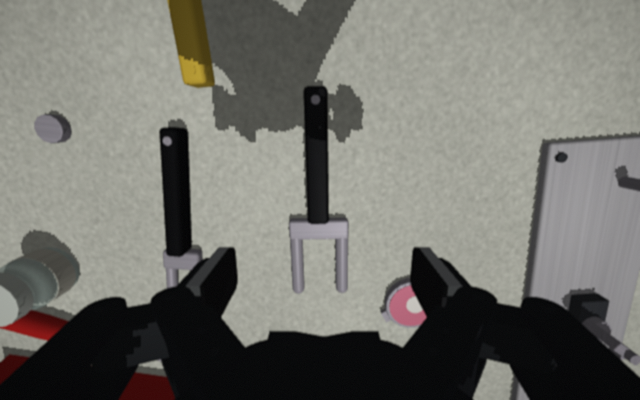

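The wrist view shows the wide spanner with its handle end at about (315,87) and its prong tips at (297,291) and (342,291). The top edges of the bridge start near row 217.

```bash
python3 - <<'E'
from h import *
P=lambda c,z: onplane('w1',c,z)
t=(P((297,291),.008)+P((342,291),.008))[:2]/2; e=P((315,87),.028)[:2]
u=(t-e)/np.linalg.norm(t-e); yaw=np.arctan2(u[1],u[0])
print(t,e,np.linalg.norm(t-e),yaw); g=e+.102*u; print(g,t-.12*u)
hj=P((317,222),.026)[:2]; print('handle front, exp 30mm:',(hj-g)@u)
print(rel([*g,.05],down(yaw+np.pi/2)))
E
```

```text
[ 0.58797967 -0.14444176] [ 0.37114072 -0.17409859] 0.21885761722863684 0.13592556397074457
[ 0.47219991 -0.16027683] [ 0.46908651 -0.16070265]
handle front, exp 30mm: 0.02610391857635806
(array([-0.01217958, -0.02113056,  0.37602496]), array([ 0.00037133, -0.00033544, -0.00368992]))
```

carry_out([
  [0,0,-0.002,-0.009,-0.021,0.1,-1],
  [0,0,-0.002,-0.009,-0.021,0.25,-1],
  [0,0,-0.002,-0.009,-0.021,0.4,-1],
  [0,0,-0.002,-0.009,-0.021,0.46,-1],
  [0,0,-0.002,-0.009,-0.021,0.49,-1],
])

```text
t: 2.35
tool_pos: [0.47, -0.1583, 0.014]
tool_rot: [0.209, -3.131, -0.004]
contact_force: [-1.0, -0.2, -0.2]
opening: 0.0848
grip_force: 0.0
```

carry_out([
  [0,0,0,0,0,0.015,-1],
  [0,0,0,0,0,0.03,-1],
  [0,0,0,0,0,0.03,-1],
])

```text
t: 2.65
tool_pos: [0.4726, -0.1608, 0.0084]
tool_rot: [-0.207, 3.133, -0.002]
contact_force: [-0.1, 0.1, -0.3]
opening: 0.0854
grip_force: 0.0
```

carry_out([
  [0,0,0,0,0,0.007,0],
  [0,0,0,0,0,0.007,1],
  [0,0,0,0,0,0.007,1],
  [0,0,0,0,0,0.007,1],
  [0,0,0,0,0,0.007,1],
], force=70)

```text
t: 3.15
tool_pos: [0.4723, -0.161, 0.0058]
tool_rot: [-0.206, 3.134, -0.001]
contact_force: [0.5, 0.8, -3.8]
opening: 0.0204
grip_force: 70.5
```

carry_out([
  [0,0,0,0,0,0,1],
  [0,0,0,0,0,0,1],
  [0,0,0,0,0,0,1],
  [0,0,0,0,0,0,1],
])

```text
t: 3.55
tool_pos: [0.4722, -0.161, 0.0058]
tool_rot: [-0.206, 3.134, -0.001]
contact_force: [-0.6, -0.2, 3.7]
opening: 0.0207
grip_force: 71.5
```

carry_out([
  [0,0,0,0,0,-0.05,1],
  [0,0,0,0,0,-0.15,1],
  [0,0,0,0,0,-0.3,1],
  [0,0,0,0,0,-0.45,1],
  [0,0,0,0,0,-0.6,1],
])

```text
t: 4.05
tool_pos: [0.4703, -0.1597, 0.1845]
tool_rot: [0.206, -3.131, -0.004]
contact_force: [1.1, -0.1, -3.5]
opening: 0.0205
grip_force: 70.5
```

```bash
python3 - <<'E'
from h import *
print(get_obs()['opening'],rel([.58,.02,.25],down(.194+np.pi/2)))
E
```

```text
0.02047511952583272 (array([-0.44036936,  0.54668054, -0.21822869]), array([ 0.00088303, -0.00104126, -0.01995845]))
```

carry_out([
  [0,0,-0.02,-0.1,0.12,-0.2,1],
  [0,0,-0.02,-0.2,0.24,-0.2,1],
  [0,0,-0.02,-0.3,0.36,-0.2,1],
  [0,0,-0.02,-0.4,0.48,-0.2,1],
  [0,0,-0.02,-0.44,0.54,-0.2,1],
])

```text
t: 4.55
tool_pos: [0.5816, 0.0203, 0.2432]
tool_rot: [0.307, -3.124, -0.003]
contact_force: [0.0, -0.1, -4.0]
opening: 0.0206
grip_force: 70.5
```

carry_out([
  [0,0,0,0,0,0,1],
  [0,0,0,0,0,0,1],
  [0,0,0,0,0,0,1],
])

```text
t: 4.85
tool_pos: [0.5805, 0.0166, 0.2437]
tool_rot: [0.303, -3.124, -0.0]
contact_force: [0.4, 0.0, -3.3]
opening: 0.0204
grip_force: 70.5
```

```bash
python3 - <<'E'
from h import *
snap('wrist','w2'); snap('top','top2')
o=get_obs();print(o['tool_pos'],o['t'])
E
```

```text
[0.58079451 0.01616187 0.24461735] 4.95
```

View pics/w2.png

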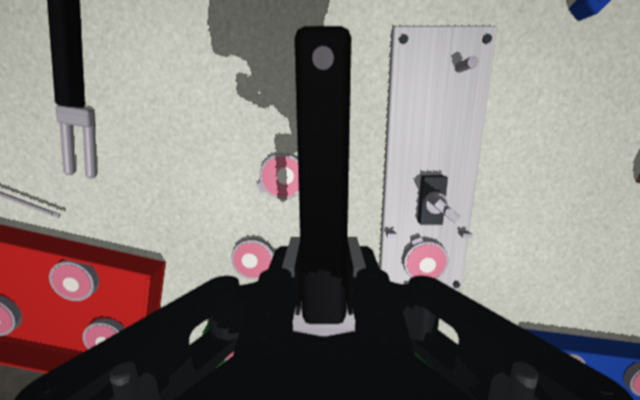

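The wrist view shows the jig at columns 385–495, its nut at about (433,200), the fin and screw near (440,205), and the pin at about (465,62). The handle is held straight in the gripper. I'll enlarge the pin and the nut.

```bash
python3 - <<'E'
from h import *
im=np.load('pics/w2.npz')['img']
a=cv2.resize(im[20:120,380:500],None,fx=5,fy=5,interpolation=cv2.INTER_CUBIC)[:, :]
b=cv2.resize(im[165:265,380:500],None,fx=5,fy=5,interpolation=cv2.INTER_CUBIC)
a=a[:, :]; out=np.hstack([cv2.resize(im[20:110,385:500],(400,313),interpolation=cv2.INTER_CUBIC),np.zeros((313,0,3),np.uint8)])
n=cv2.resize(im[165:232,400:480],(800,670),interpolation=cv2.INTER_CUBIC)[:590]
cv2.imwrite('pics/nutc.png',n)
E
```

```text
(no output)
```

View pics/nutc.png

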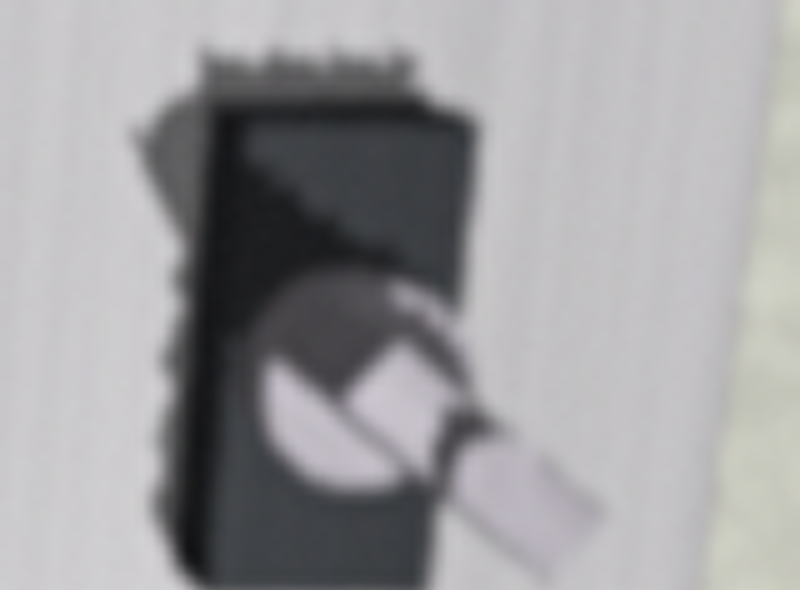

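```bash
python3 - <<'E'
from h import *
P=lambda c,z: onplane('w2',c,z)
N=lambda x,y,z=.0285: P((400+x/10,165+y/10),z)
L=[N(238,120),N(210,560)];R=[N(475,120),N(431,560)]
for a in (L,R): d=a[1]-a[0]; print('edge',a[0][:2],np.arctan2(d[1],d[0]))
print('width',np.linalg.norm(L[0]-R[0]))
A=P((392,26),.012);B=P((495,26),.012);C=P((381,240),.012);D=P((465,270),.012)
print('plate',A,B,np.linalg.norm(A-B),np.arctan2(*(C-A)[1::-1]),np.arctan2(*(D-B)[1::-1]))
yaw=.2
for yaw in (.19,.2,.21):
    u=np.array([np.cos(yaw),np.sin(yaw)]);v=np.array([-u[1],u[0]])
    m=(L[0]+R[0])[:2]/2; print(yaw,'nut axis',m+.032*u,'from plate',(A+B)[:2]/2+.205*u)
print('pin',P((473,62),.046))
o=get_obs(); print('tool',Rn.from_rotvec(o['tool_rot']).as_matrix()[:,1])
# handle end in view, top at tool: fork check
E
```

```text
edge [0.55423678 0.13982716] 0.22087251282437187
edge [0.5485657  0.16887467] 0.2064250490139496
width 0.029595931057257864
plate [0.39395535 0.06099233 0.012     ] [0.37128622 0.17697746 0.012     ] 0.1181796883289686 0.19714712655677993 0.20995450164854848
0.19 nut axis [0.58282538 0.1603944 ] from plate [0.58393165 0.15770097]
0.2 nut axis [0.58276337 0.16070833] from plate [0.58353443 0.15971211]
0.21 nut axis [0.58269823 0.16102163] from plate [0.58311712 0.16171918]
pin [0.42150187 0.14995186 0.046     ]
tool [-1.91324977e-01  9.81526733e-01  1.56795198e-04]
```

```bash
python3 - <<'E'
from h import *
d=np.load('pics/w2.npz')['img']; g=cv2.cvtColor(d,cv2.COLOR_BGR2GRAY)
o=get_obs(); y=Rn.from_rotvec(o['tool_rot']).as_matrix()[:,1]; T=o['tool_pos']; z=T[2]+.0222
yaw=np.arctan2(-y[0],y[1]); u=np.array([np.cos(yaw),np.sin(yaw)]); v=y[:2]; print('tool yaw',yaw)
for r in (50,100,150,200,230):
    row=g[r,270:380].astype(float); gr=np.abs(np.gradient(row)); l=270+np.argmax(gr[:55]); q=270+55+np.argmax(gr[55:])
    a,b=[onplane('w2',(c,r),z)[:2]-T[:2] for c in (l,q)]
    print(r,l,q,'along',a@u,'lat',a@v,b@v,'mid',(a+b)@v/2)
e=onplane('w2',(323,27),z)[:2]-T[:2]; print('end along',e@u)
E
```

```text
tool yaw 0.1925118861342884
50 295 351 along -0.09414431362939979 lat -0.009627498993525364 0.011378602479153475 mid 0.0008755517428140569
100 296 350 along -0.07640182756540981 lat -0.009686747907507978 0.011436370877606595 mid 0.0008748114850493097
150 297 349 along -0.05707214204550287 lat -0.00975129708458207 0.011499307152179014 mid 0.000874005033798473
200 299 348 along -0.03593241586901492 lat -0.009394123309418178 0.011568137239395001 mid 0.0010870069649884118
230 300 347 along -0.022270824116766137 lat -0.009251326160278125 0.011436538308545682 mid 0.0010926060741337786
end along -0.10183097073075922
```

```bash
python3 - <<'E'
from h import *
print(rel([.4507,.1314,.11],down(.2+np.pi/2)))
E
```

```text
(array([0.35160097, 0.45992841, 0.44922245]), array([ 5.13514711e-05, -3.85021427e-04, -2.38351018e-03]))
```

carry_out([
  [0,0,-0.002,0.09,0.11,0,1],
  [0,0,-0.002,0.18,0.23,0.09,1],
  [0,0,-0.002,0.27,0.34,0.2,1],
  [0,0,-0.002,0.35,0.46,0.31,1],
  [0,0,-0.002,0.35,0.46,0.4,1],
])

```text
t: 5.45
tool_pos: [0.4495, 0.1335, 0.1245]
tool_rot: [-0.316, 3.125, 0.002]
contact_force: [1.9, -0.4, -4.3]
opening: 0.0208
grip_force: 70.6
```

carry_out([
  [0,0,0,0,0,0.04,1],
  [0,0,0,0,0,0.05,1],
  [0,0,0,0,0,0.05,1],
  [0,0,0,0,0,0.05,1],
])

```text
t: 5.85
tool_pos: [0.454, 0.1318, 0.1126]
tool_rot: [-0.311, 3.122, -0.0]
contact_force: [0.7, -0.2, -3.7]
opening: 0.0208
grip_force: 70.6
```

```bash
python3 - <<'E'
from h import *
d=snap('wrist','w3'); e=snap('scene','s3')
cv2.imwrite('pics/c3.png',np.hstack([cv2.resize(d['img'][150:300,220:420],(400,300)),cv2.resize(e['img'][210:330,300:420],(400,400))[:300]]))
o=get_obs();print(o['tool_pos'],o['t'],rel([.4507,.1314,.11],down(.2+np.pi/2)))
E
```

```text
[0.45367988 0.13197698 0.11231697] 5.95 (array([1.01433874e-02, 8.37387274e-05, 7.68862826e-03]), array([-0.00010479,  0.00108624, -0.00022754]))
```

View pics/w3.png

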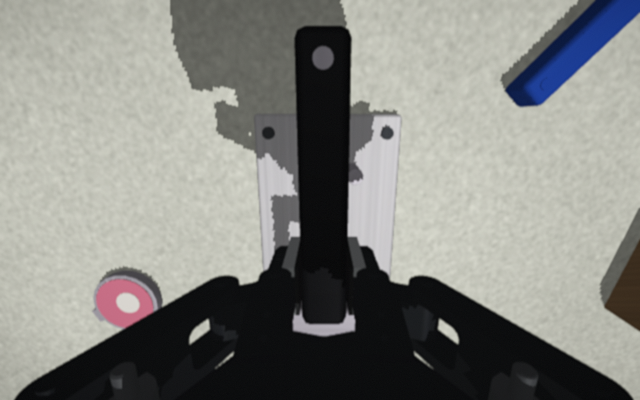

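The wrist view shows the plate end corners at (257,115) and (401,115), the holes at (268,133) and (387,133), and the handle centred at column 323. The pin is hidden behind the handle.

```bash
python3 - <<'E'
from h import *
o=get_obs(); y=Rn.from_rotvec(o['tool_rot']).as_matrix()[:,1]; T=o['tool_pos']
yaw=np.arctan2(-y[0],y[1]); u=np.array([np.cos(yaw),np.sin(yaw)]); v=y[:2]; print('tool yaw',yaw)
P=lambda c,z=.012: (lambda w: np.array([w@u,w@v]))(onplane('w3',c,z)[:2]-T[:2])
for c in [(256,115),(402,115),(264,260),(391,260),(268,133),(387,133)]: print(c,P(c))
a,b,c,d=P((256,115)),P((402,115)),P((264,260)),P((391,260))
print('rel yaw',np.arctan2(*(c-a)[::-1]),np.arctan2(*(d-b)[::-1]),'mid',(a+b)/2,'w',np.linalg.norm(a-b))
print('handle mid',P((323,80),T[2]+.0222))
E
```

```text
tool yaw 0.19928459936766876
(256, 115) [-0.07257785 -0.05372097]
(402, 115) [-0.07247255  0.06337893]
(264, 260) [ 0.05534497 -0.05446854]
(391, 260) [0.05542373 0.06244924]
(268, 133) [-0.05851021 -0.04482987]
(387, 133) [-0.05842539  0.05216557]
rel yaw -0.005843890136549669 -0.007268955310948622 mid [-0.0725252   0.00482898] w 0.11709993993258305
handle mid [-0.08333762  0.00027773]
```

View pics/c3.png

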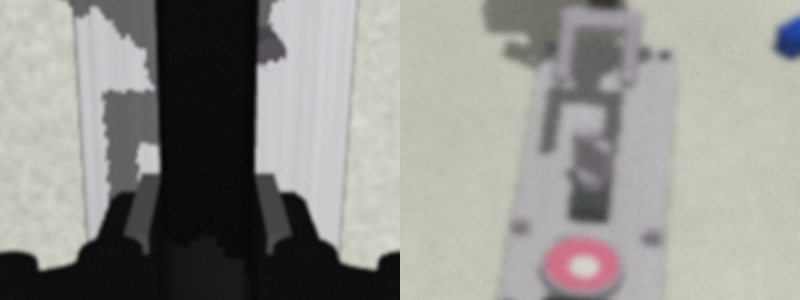

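```bash
python3 - <<'E'
from h import *
o=get_obs(); y=Rn.from_rotvec(o['tool_rot']).as_matrix()[:,1]; T=o['tool_pos']
yaw=np.arctan2(-y[0],y[1]); u=np.array([np.cos(yaw),np.sin(yaw)]); v=y[:2]
def S(x,yy,z):
    w=onplane('s3',(300+(x-400)/3.333,210+yy/3.333),z)[:2]-T[:2]; return np.array([w@u,w@v])
for n,c in dict(tipL=(565,85,.1135),tipR=(629,85,.1135),bridgeL=(562,14,.12),bridgeR=(640,14,.12),nutL=(568,218,.012),nutR=(610,220,.012),plL=(525,150,.012),plR=(674,150,.012)).items(): print(n,S(*c))
E
```

```text
tipL [ 0.12596767 -0.02014248]
tipR [0.12041793 0.02742537]
bridgeL [ 0.04319539 -0.03007148]
bridgeR [0.036208   0.03088985]
nutL [ 0.16038789 -0.01308826]
nutR [0.15882453 0.01898461]
plL [ 0.08348063 -0.05468394]
plR [0.06938593 0.06440717]
```

carry_out([
  [0,0,0,0.015,0.008,0.05,1],
  [0,0,0,0.015,0.008,0.1,1],
  [0,0,0,0.015,0.008,0.15,1],
  [0,0,0,0.015,0.008,0.2,1],
  [0,0,0,0.015,0.008,0.2,1],
])

```text
t: 6.45
tool_pos: [0.4443, 0.1335, 0.0472]
tool_rot: [0.314, -3.12, 0.0]
contact_force: [-0.4, -0.6, -4.7]
opening: 0.0208
grip_force: 70.5
```

```bash
python3 - <<'E'
from h import *
d=snap('wrist','w4'); e=snap('scene','s4')
cv2.imwrite('pics/c4.png',np.hstack([cv2.resize(d['img'][100:300,240:410],(400,470),interpolation=cv2.INTER_CUBIC),cv2.resize(e['img'][215:295,320:388],(400,470),interpolation=cv2.INTER_CUBIC)]))
o=get_obs();print(o['tool_pos'],o['t'])
E
```

```text
[0.44647142 0.13375927 0.04983425] 6.55
```

View pics/c4.png

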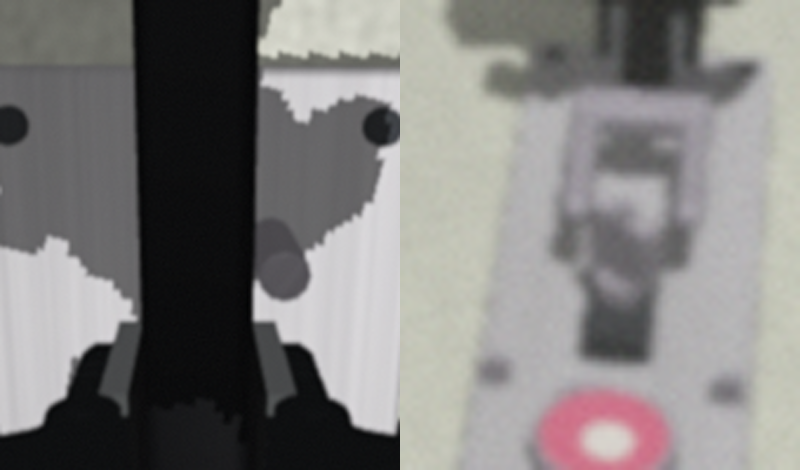

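The left half shows the pin top centred at crop (283,275), with the handle's right edge at column 255. The right half shows the prongs at (570,205) and (692,215), straddling the nut line, with the nut's front face centred at (616,345).

```bash
python3 - <<'E'
from h import *
o=get_obs(); y=Rn.from_rotvec(o['tool_rot']).as_matrix()[:,1]; T=o['tool_pos']
yaw=np.arctan2(-y[0],y[1]); u=np.array([np.cos(yaw),np.sin(yaw)]); v=y[:2]; print(yaw)
f=lambda w:np.array([(w[:2]-T[:2])@u,(w[:2]-T[:2])@v])
W=lambda x,yy,z: f(onplane('w4',(240+x/2.353,100+yy/2.35),z))
S=lambda x,yy,z: f(onplane('s4',(320+(x-400)/5.882,215+yy/5.875),z))
print('pin',W(283,275,.046),'pinR',W(309,275,.046),'handle',W(143,275,T[2]+.0222),W(254,275,T[2]+.0222))
h=[W(8,125,.012),W(381,125,.012)];print('holes',h,sum(h)/2)
print('tips',S(571,210,.051),S(692,217,.051),'bridge',S(575,92,.056),S(716,92,.056),'nut',S(580,360,.012),S(650,362,.012))
E
```

```text
0.20033336757124778
pin [-0.02216619  0.02006637] pinR [-0.02216266  0.02584468] handle [-0.03065998 -0.00891892] [-0.03064763  0.01131374]
holes [array([-0.05196518, -0.04791176]), array([-0.05191547,  0.04863948])] [-0.05194032  0.00036386]
tips [ 0.11620133 -0.02503149] [0.11486706 0.02817465] bridge [ 0.03628611 -0.03042161] [0.02884153 0.03422285] nut [ 0.17030091 -0.01565311] [0.16800291 0.01451887]
```

carry_out([
  [0,0,0,0,-0.003,0.025,1],
  [0,0,0,0,-0.003,0.05,1],
  [0,0,0,0,-0.003,0.07,1],
  [0,0,0,0,-0.003,0.09,1],
  [0,0,0,0,-0.003,0.09,1],
])

```text
t: 7.05
tool_pos: [0.4461, 0.1328, 0.0221]
tool_rot: [0.314, -3.123, 0.0]
contact_force: [-1.5, -0.8, -2.7]
opening: 0.0204
grip_force: 70.6
```

carry_out([
  [0,0,0,-0.03,0,0,1],
  [0,0,0,-0.06,0,0,1],
  [0,0,0,-0.09,0,0,1],
  [0,0,0,-0.12,0,0,1],
  [0,0,0,-0.12,0,0,1],
])

```text
t: 7.55
tool_pos: [0.4843, 0.1403, 0.024]
tool_rot: [-0.314, 3.124, 0.0]
contact_force: [0.2, 0.2, -3.4]
opening: 0.0204
grip_force: 70.6
```

carry_out([
  [0,0,0,-0.02,0,0,1],
  [0,0,0,-0.037,0,0,1],
  [0,0,0,-0.037,0,0.01,1],
  [0,0,0,-0.037,0,0.015,1],
  [0,0,0,-0.037,0,0.015,1],
])

```text
t: 8.05
tool_pos: [0.4926, 0.1422, 0.0182]
tool_rot: [0.314, -3.124, 0.0]
contact_force: [-1.1, 0.2, -4.5]
opening: 0.0206
grip_force: 70.6
```

```bash
python3 - <<'E'
from h import *
o=get_obs();print(o['tool_pos'],o['contact_force'],rel(np.array([.582,.158,0])-np.array([.0862,.0175,-.0178])))
e=snap('scene','s5');d=snap('wrist','w5')
E
```

```text
[0.49256198 0.14220986 0.01817088] [-1.05453811  0.23276742 -4.47329491] (array([-0.00944452, -0.00773419,  0.00122233]), None)
```

carry_out([
  [0,0,0,-0.007,0,0.004,1],
  [0,0,0,-0.007,0,0.004,1],
])

```text
t: 8.35
tool_pos: [0.4957, 0.1428, 0.0179]
tool_rot: [-0.314, 3.125, 0.0]
contact_force: [-0.8, 0.4, -3.5]
opening: 0.0206
grip_force: 70.7
```

carry_out([
  [0,0,0,0,0,0,-0.2],
  [0,0,0,0,0,0,-1],
  [0,0,0,0,0,0,-1],
  [0,0,0,0,0,0,-1],
  [0,0,0,0,0,0,-1],
])

```text
t: 8.85
tool_pos: [0.4956, 0.1427, 0.0178]
tool_rot: [-0.314, 3.125, 0.0]
contact_force: [-0.7, -0.3, 0.1]
opening: 0.0855
grip_force: 0.0
```

carry_out([
  [0,0,0,0,0,-0.1,-1],
  [0,0,0,0,0,-0.2,-1],
  [0,0,0,0,0,-0.33,-1],
  [0,0,0,0,0,-0.45,-1],
  [0,0,0,0,0,-0.45,-1],
])

```text
t: 9.35
tool_pos: [0.4993, 0.1433, 0.1595]
tool_rot: [-0.313, 3.114, 0.001]
contact_force: [1.4, -0.0, 0.7]
opening: 0.0856
grip_force: 0.0
```

```bash
python3 - <<'E'
from h import *
print(get_obs()['q'],rel([.582,.159,.22],down(.2+np.pi/2)))
E
```

```text
[ 1.36156493e-01 -1.55373666e-01  1.93539953e+00 -3.58040486e-06
  1.34952371e+00 -1.63510261e+00] (array([-0.28306345, -0.00376234, -0.19830707]), array([-0.00024657,  0.0038255 ,  0.00014755]))
```

carry_out([
  [0,0,0,-0.1,0,-0.1,-1],
  [0,0,0,-0.2,0,-0.2,-1],
  [0,0,0,-0.27,0,-0.2,-1],
  [0,0,0,-0.28,0,-0.2,-1],
  [0,0,0,-0.28,0,-0.2,-1],
])

```text
t: 9.85
tool_pos: [0.5769, 0.1593, 0.2109]
tool_rot: [0.314, -3.123, 0.0]
contact_force: [-0.8, 0.3, -0.1]
opening: 0.0852
grip_force: 0.0
```

carry_out([
  [0,0,0,0,0,0,-1],
  [0,0,0,0,0,0,-1],
])

```text
t: 10.05
tool_pos: [0.5764, 0.1593, 0.2114]
tool_rot: [0.314, -3.124, 0.0]
contact_force: [0.4, 0.2, 0.5]
opening: 0.0856
grip_force: 0.0
```

```bash
python3 - <<'E'
from h import *
d=snap('wrist','w6')
cv2.imwrite('pics/c6.png',cv2.resize(d['img'][0:300,200:440],(480,600),interpolation=cv2.INTER_CUBIC))
n=cv2.resize(d['img'][130:280,250:390],(560,600),interpolation=cv2.INTER_CUBIC)
cv2.imwrite('pics/c6.png',np.hstack([n,cv2.resize(d['img'][0:300,200:440],(240,300)).repeat(2,0)]))
print(get_obs()['tool_pos'])
E
```

```text
[0.57658086 0.15928902 0.21175237]
```

View pics/c6.png

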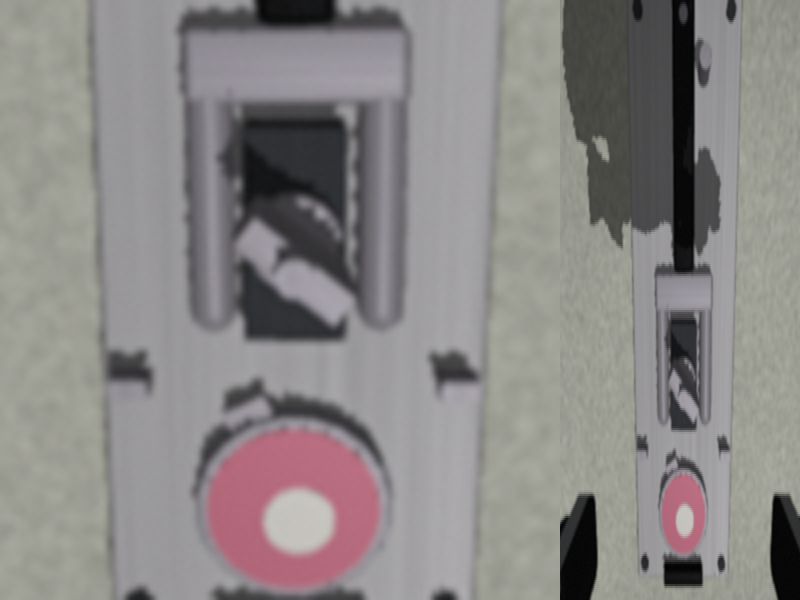

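The spanner is seated around the nut with its handle beside the pin. The fin ends are centred at crop (250,234) and (343,308).

```bash
python3 - <<'E'
from h import *
W=lambda x,y,z=.070: onplane('w6',(250+x/4,130+y/4),z)
c=[W(262,218),W(238,250),W(328,325),W(358,290)]
a=(c[0]+c[1])/2;b=(c[2]+c[3])/2;d=b-a;print('len',np.linalg.norm(d),'thick',np.linalg.norm(c[0]-c[1]))
fy=np.arctan2(d[1],d[0]);m=(a+b)/2;print('fin yaw',fy,'centre',m)
N=[W(x,y,.0285) for x,y in [(245,122),(345,122),(345,338),(245,338)]]
print('nut mid',sum(N)/4)
e=(N[2]+N[3]-N[0]-N[1]);print('nut yaw',np.arctan2(e[1],e[0]),np.linalg.norm(e)/2)
pr=[W(212,215,.02),W(382,215,.02)];print('prongs mid',sum(pr)/2,'bridge',W(295,30,.026))
print(rel([m[0],m[1],.11],down(fy+np.pi/2)))
E
```

```text
len 0.030335316462655738 thick 0.010220254319333327
fin yaw 1.086377247965768 centre [0.58171295 0.16179195 0.07      ]
nut mid [0.58113272 0.16124163 0.0285    ]
nut yaw 0.20024738681304077 0.06338053434825705
prongs mid [0.57766688 0.16114548 0.02      ] bridge [0.52554508 0.14996172 0.026     ]
(array([-0.01894448,  0.00474427,  0.33914636]), array([ 2.39213578e-04, -4.43818089e-04, -2.82017911e-01]))
```

carry_out([
  [0,0,-0.047,-0.018,0.001,0.1,-1],
  [0,0,-0.094,-0.018,0.001,0.2,-1],
  [0,0,-0.141,-0.018,0.001,0.3,-1],
  [0,0,-0.188,-0.018,0.001,0.34,-1],
  [0,0,-0.235,-0.018,0.001,0.34,-1],
])

```text
t: 10.6
tool_pos: [0.5801, 0.1604, 0.1069]
tool_rot: [1.427, -2.792, -0.003]
contact_force: [0.9, -0.3, -0.6]
opening: 0.0854
grip_force: 0.0
```

carry_out([
  [0,0,-0.047,0,0,0,-1],
  [0,0,-0.047,0,0,0,-1],
  [0,0,-0.047,0,0,0,-1],
])

```text
t: 10.9
tool_pos: [0.5826, 0.1608, 0.1107]
tool_rot: [-1.62, 2.692, -0.0]
contact_force: [0.2, -0.3, 0.1]
opening: 0.0853
grip_force: 0.0
```

```bash
python3 - <<'E'
from h import *
print(get_obs()['tool_pos'],rel([.5815,.1605,.046],down(1.086+np.pi/2)))
E
```

```text
[0.5826052  0.16076922 0.11066661] (array([0.00252019, 0.00283714, 0.2155553 ]), array([-3.99581893e-06,  2.43802658e-06, -8.65087667e-04]))
```

carry_out([
  [0,0,0,0.002,0.003,0.07,-1],
  [0,0,0,0.002,0.003,0.14,-1],
  [0,0,0,0.002,0.003,0.18,-1],
  [0,0,0,0.002,0.003,0.213,-1],
  [0,0,0,0.002,0.003,0.213,-1],
])

```text
t: 11.4
tool_pos: [0.5808, 0.1605, 0.0452]
tool_rot: [1.621, -2.688, -0.002]
contact_force: [-0.6, 0.7, -0.3]
opening: 0.0851
grip_force: 0.0
```

carry_out([
  [0,0,0,0,0,0,0.4],
  [0,0,0,0,0,0,1],
  [0,0,0,0,0,0,1],
  [0,0,0,0,0,0,1],
  [0,0,0,0,0,0,1],
], force=50)

```text
t: 11.9
tool_pos: [0.5821, 0.1607, 0.0471]
tool_rot: [-1.623, 2.689, -0.0]
contact_force: [-0.9, 0.3, -1.0]
opening: 0.0122
grip_force: 0.0
```

carry_out([
  [0,0,0,0,0,0,1],
  [0,0,0,0,0,0,1],
  [0,0,0,0,0,0,1],
])

```text
t: 12.2
tool_pos: [0.5825, 0.1605, 0.0473]
tool_rot: [-1.623, 2.688, -0.002]
contact_force: [2.2, -0.8, 2.5]
opening: 0.0084
grip_force: 51.3
```

```bash
python3 - <<'E'
from h import *
o=get_obs();y=Rn.from_rotvec(o['tool_rot']).as_matrix()[:,1];print('fin yaw',np.arctan2(y[1],y[0])-np.pi/2,o['contact_force'],o['wrist_torque'],o['opening'])
E
```

```text
fin yaw 1.0862609301808481 [ 2.19720777 -0.80923936  2.45189366] [-0.2459902  -0.26025094  0.00179043] 0.008434337013031581
```

carry_out([
  [0,0,0.02,0,0,0,1],
  [0,0,0.04,0,0,0,1],
  [0,0,0.06,0,0,0,1],
  [0,0,0.08,0,0,0,1],
  [0,0,0.1,0,0,0,1],
])

```text
t: 12.7
tool_pos: [0.5825, 0.1605, 0.0472]
tool_rot: [-1.18, 2.91, -0.002]
contact_force: [1.2, -1.9, 1.1]
opening: 0.0092
grip_force: 51.3
```

```bash
python3 - <<'E'
from h import *
o=get_obs();y=Rn.from_rotvec(o['tool_rot']).as_matrix()[:,1];print('yaw',np.arctan2(y[1],y[0])-np.pi/2,o['contact_force'],o['wrist_torque'],o['opening'])
d=snap('wrist','w7')
E
```

```text
yaw 0.7701785513856265 [ 1.17504054 -1.90108406  1.13067356] [-0.26553603 -0.31304169  0.19016972] 0.009196001346621517
```

Wrist torque reads about 0.19 N m, so the jam nut is turning against the held lower nut. I'll keep turning.

carry_out([
  [0,0,0.02,0,0,0,1],
  [0,0,0.04,0,0,0,1],
  [0,0,0.06,0,0,0,1],
  [0,0,0.08,0,0,0,1],
  [0,0,0.1,0,0,0,1],
])

```text
t: 13.25
tool_pos: [0.5826, 0.1605, 0.0473]
tool_rot: [-0.711, 3.058, -0.001]
contact_force: [1.7, -1.6, 1.4]
opening: 0.0092
grip_force: 51.3
```

carry_out([
  [0,0,0.02,0,0,0,1],
  [0,0,0.04,0,0,0,1],
  [0,0,0.06,0,0,0,1],
  [0,0,0.08,0,0,0,1],
  [0,0,0.1,0,0,0,1],
])

```text
t: 13.75
tool_pos: [0.5827, 0.1604, 0.0473]
tool_rot: [-0.224, 3.132, -0.001]
contact_force: [2.0, -1.3, 2.2]
opening: 0.0087
grip_force: 51.3
```

carry_out([
  [0,0,0.01,0,0,0,1],
  [0,0,0.01,0,0,0,1],
  [0,0,0.01,0,0,0,1],
])

```text
t: 14.05
tool_pos: [0.5826, 0.1604, 0.0473]
tool_rot: [-0.178, 3.135, -0.001]
contact_force: [2.9, -2.6, 2.7]
opening: 0.0087
grip_force: 51.4
```

```bash
python3 - <<'E'
from h import *
o=get_obs();y=Rn.from_rotvec(o['tool_rot']).as_matrix()[:,1];print('yaw',np.arctan2(y[1],y[0])-np.pi/2,o['contact_force'],o['wrist_torque'],o['opening'])
E
```

```text
yaw 0.11358499985863046 [ 2.87383722 -2.59766371  2.73447973] [-0.38597154 -0.53625891  0.11500953] 0.008742022457656887
```

carry_out([
  [0,0,0,0,0,0,0],
  [0,0,0,0,0,0,-1],
  [0,0,0,0,0,0,-1],
  [0,0,0,0,0,0,-1],
  [0,0,0,0,0,0,-1],
])

```text
t: 14.55
tool_pos: [0.5815, 0.1608, 0.0464]
tool_rot: [0.177, -3.136, -0.0]
contact_force: [0.3, -0.1, -0.2]
opening: 0.08
grip_force: 0.0
```

carry_out([
  [0,0,0,0,0,-0.1,-1],
  [0,0,0,0,0,-0.25,-1],
  [0,0,0,0,0,-0.4,-1],
  [0,0,0,0,0,-0.53,-1],
  [0,0,0,0,0,-0.53,-1],
])

```text
t: 15.05
tool_pos: [0.5856, 0.1614, 0.2142]
tool_rot: [-0.176, 3.123, 0.002]
contact_force: [-0.2, 0.2, 0.6]
opening: 0.0855
grip_force: 0.0
```

carry_out([
  [0,0,0,0,0,0,-1],
  [0,0,0,0,0,0,-1],
  [0,0,0,0,0,0,-1],
])

```text
t: 15.35
tool_pos: [0.5806, 0.1605, 0.2032]
tool_rot: [0.176, -3.132, 0.001]
contact_force: [-0.0, -0.1, -0.2]
opening: 0.0858
grip_force: 0.0
```

```bash
python3 - <<'E'
from h import *
d=snap('wrist','w8')
n=cv2.resize(d['img'][130:280,250:390],(560,600),interpolation=cv2.INTER_CUBIC)
cv2.imwrite('pics/c8.png',np.hstack([n,cv2.resize(d['img'][0:300,200:440],(240,300)).repeat(2,0)]))
print(get_obs()['tool_pos'])
E
```

```text
[0.58075976 0.16053637 0.2033609 ]
```

View pics/c8.png

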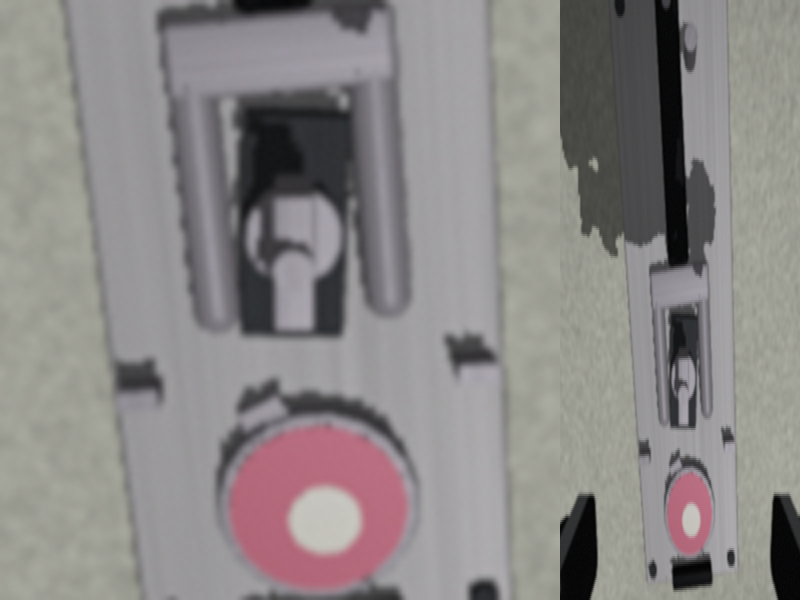

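The fin at (293,250) points straight along the nut, whose edges run (240,110)→(240,335) and (350,115)→(342,335). The spanner still surrounds the nut, its handle lies against the pin, and the gripper is clear.

```bash
python3 -c "
from station import finish_job
print(finish_job())"
```

```text
the job is handed in; nothing more can be done
None
```

The job is handed in: in the last wrist view the fin is in line with the lower nut, the wider spanner lies round the nut with its handle against the pin, and the gripper is clear; `finish_job()` gave no verdict.

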